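# Shut and bolt the sample locker

## Task

Push the clear lid of the sample locker shut, then slide its barrel bolt across over the lid and turn the bolt's handle down towards the front, fully home in the notch of the notched plate. Feel for the notch and do not force the handle against the plate, and leave the things standing around the locker where they are.

Things in the scene. Friction and masses are not known exactly. Their poses are not given: they have to be found in the camera images.
- locker: Grey low locker fixed to the worktop. Origin: centre of its underside; x to its back, y to its left, z up (its front faces the robot, give or take a yaw). Open box at the left: x -80 to 80, y -5 to 155, rim z 75 mm. A plinth at the right, top z 60 mm, x -80 to 5, y -153 to -5 mm, carries a barrel bolt along y at x -50, z 94 mm, in two bushings, tops at z 105 mm.
- plate_mid (a point): Point fixed to the locker at x -75, y -62, z 115 mm: top edge of a 6 mm thick upright steel plate parallel to the bolt, y about -130 to -18 mm, in front of it. The plate's one open-topped notch is 12 mm wide with rounded corners; its middle lies anywhere within 14 mm of this point along y (bolt_slide 36 to 64 mm), different each time and given by no reading: find it by feel or sight.
- lid (a joint): Hinge of the clear plastic lid at the locker's back edge (along locker y at x 83, z 75 mm). 0 = shut, grows as it opens (rad); stays where left (0.3 N m of friction: 2 to 4 N at the front push it down) and stops at 0. The lid is 163 mm front to back, 158 mm wide, 8 mm thick, with a 12 mm deep grey grip strip at its front edge; shut, its top lies at locker z 83 mm.
- lid_front (a point): Point on the lid's upper face, 135 mm from the hinge (28 mm from the front edge), 13 mm left of the middle; a good place to push down.
- bolt_slide (a joint): Slide of the steel bolt rod (12 mm thick) along the locker's +y, 0 = drawn fully back to the right, 0.073 m = end stop; about 2.5 N of friction. It starts at 0 to 0.010; beyond 0.015 its end passes over the lid's right edge, 5 mm above the shut lid (and would block an open one). At the right it sticks out of the locker by up to 62 mm.
- bolt_turn (a joint): Turn of the bolt's handle about the bolt axis (rad): 0 = handle straight up, positive = leaning to the locker's front (-x) and down. Stiff enough to stay where left (0.05 N m). Anywhere but over the notch the handle lands on the plate's edge at about 0.7; in the notch it goes down to its stop at 1.3.
- bolt_handle: The bolt's handle: a square steel bar 9 mm thick standing out of the rod, with a black ball of 18 mm diameter at its end, 70 mm from the bolt axis. Origin on the bolt axis, at locker x -50, z 94, y = -112 mm + bolt_slide; its z axis points along the handle to the ball, its y axis along the bolt.
- bolt_knob (a point): Centre of the handle's ball, 70 mm from the bolt axis. It can be pinched from above with the fingers on its two sides along the bolt; the ball then turns between the fingers as it swings down.
- red_lid_jar: bystander: small white jar with a screw lid, 45 mm across, 62 mm high, left of the locker; origin at the centre of its underside
- petri_dish: bystander: glass dish 62 mm across, 13 mm high; origin at the centre of its underside
- beaker_left: bystander: glass beaker 70 mm across, 86 mm high; origin at the centre of its underside
- marker_red: bystander: marker pen 132 mm long, 13 mm thick, lying at the front; origin under its middle
- scoop: bystander: flat scoop 172 mm long, lying at the front right; origin under its middle

How it is judged:
On the way, in this order (a step that is already met when the one before it is completed fails the run):
1. the lid is pushed shut (within 0.03 rad) (value of joint lid below 0.03 rad), for 0.2 s.
2. with the lid shut, the bolt is slid across over the lid (bolt_slide beyond 30 mm), its handle still above the notch (value of joint lid below 0.03 rad and value of joint bolt_slide above 0.03 m and value of joint bolt_turn below 1 rad), for 0.1 s.
At the end, for the whole second after the job is handed in: The lid is shut (within 0.03 rad), the bolt lies across it (bolt_slide over 30 mm) and the handle is down in the notch (bolt_turn over 1.2 rad of 1.3) and at rest (value of joint lid below 0.03 rad and value of joint bolt_slide above 0.03 m and value of joint bolt_turn above 1.2 rad and velocity of joint bolt_turn below 0.05 rad/s); the robot touches nothing.
It fails at once if the handle is forced against the plate: more than 50 N between handle and locker (contact force between bolt_handle and locker above 50 N).
It fails at once if one of the things around the locker is pushed more than 20 mm away (distance of any of red_lid_jar, petri_dish, beaker_left, marker_red, scoop from where it was at the start of the episode above 0.02 m).
It also fails if it takes over 64 s, if anything falls off the work surface, if the arm or the gripper's body presses on something with over 40 N, if the wrist force passes 120 N, or if a joint passes its speed limit or range.

## Robot

A 6-joint arm with a two-finger parallel gripper is mounted at the origin on a cart in front of the work surface, level with it; the furniture and walls round the work are solid. World frame = base frame: x ahead of the robot, y to its left, z up, the work surface at z = 0. Lengths are in m, angles in rad, forces in N, time in s.
With the tool pointing down it reaches from about 0.35 to 0.85 m from the base axis. Payload 8.1 kg.
Tool frame: the origin (TCP) lies midway between the tips of the shut fingers; the grasp point (between the pads) lies 19 mm behind it; z points along the fingers, y is the line along which they close (so a half turn about z gives the same grasp; the last joint's range is limited). The gripper opens to 93 mm and grips with 3 to 60 N. Pads are 15 mm wide; open, the fingers measure 128 mm over their backs; the gripper's body (75 mm by 188 mm) begins 65 mm behind the grasp point.
Start: joints at [1.102, 0.13, 1.488, -0, 1.523, -0.085], TCP at [0.225, 0.556, 0.219] pointing down, gripper open.
Joint ranges: [-2.96, 2.96], [-0.89, 2.26], [0.02, 2.5], [-1.34, 4.48], [0, 2.73], [-2.66, 2.66]. Speed limits (rad/s): [2.39, 2.39, 2.79, 3.14, 3.14, 3.14].

## Interface

Orientations are given as a rotation vector (axis times angle).
In Python, from plant import robot, cams gives the robot as it stands. The module is installed in compiled form; this text tells all that it offers.
- The arm moves only by the tool play_rows, never from a script. Its arguments are lists of equal length, an entry for each row: "slide": the shift along the tool's x, y, z scaled (see below), a list of three; "twist": the turn, a rotation vector about the tool's x, y, z scaled (see below), a list of three. A call has exactly 8 rows; each row shifts and turns the commanded pose from where the row before left it, along the tool's axes as they then stand; what a row does not reach is not made up. The controller multiplies each number of a shift by 25 cm and each number of a turn by 60 degrees. A row lasts 1/10 s, in which the tool goes at most 50 mm and 8.59 degrees, less where a joint would pass 70% of its speed; a pose out of reach is approached as far as the arm can. A call with a number of a shift or a turn outside -1 to 1 is refused whole. A call with a gripper value outside its range is refused whole. "fingers" is the closure, from -1 (fully open) to 1 (shut), set as the call begins (left out, the last holds). The fingers move at their own pace and stop on an object; "force" is the grip in N (left out, the last holds). Time passes only in rows, so rows that do not move let the fingers close, or fill a call up. It gives the time, the measured TCP pose, the force, the opening and the grip force at its end, in the units of the state.
- robot.read_state(): the state, without advancing time (a new reading comes with each control period).
- cams.read_camera(name): name is "side" or "top" or "wrist"; returns (picture, depth): 480x640x3 uint8, red, green, blue; 480x640 float32, m along the optical axis (not along the pixel's ray), 0 where there is no reading.
- cams.get_calibration(name): a dict with "fx", "fy", "cx", "cy" (pixels), "world_from_camera" (4x4, takes a point from camera to world coordinates). Camera axes: x right, y down, z forward; pixel columns grow to the right and rows downward; lengths in m; the calibration is good to about 2 mm. The wrist camera is an equidistant fisheye: a pixel r from the principal point sees the ray r / f radians off the axis. A picture is of the moment at which its call begins: read the wrist's pose just before it. get_calibration takes no time and is no camera call; for the wrist camera it gives the pose at the moment of the call.
- robot.close_job(): hands the job in; it is judged then, once.
The state is a dict: "t": time; "q": joint angles; "dq": joint speeds; "joint_torque": joint torques, N m; "tool_pos": TCP position; "orientation": TCP orientation; "force": force on the tool from outside, world axes, zero at the start; "wrist_torque": the same for the moment, N m; "opening": finger opening in m; "gripper_force": force on a finger pad.
Only numpy, scipy, OpenCV 4.12 (cv2) and the standard library are available. Lean on these libraries where they do the work, as an engineer would, in place of code of your own. Each camera call takes 0.05 s, during which the arm holds its last target. There are 200 camera calls.

## Working session

There is one attempt and no reset: what is moved stays moved. The work goes in short steps, Python scripts to look and compute and a tool call to move; the robot and the scene stay as the last step left them, time stands still between calls to the robot, and variables do not carry over. Pictures are saved under pics/ and viewed, at most 10 in all, crops included, and the job is handed in when it is done.

Besides the shell and the picture viewer there is one more tool, called after ">>>" as a command line: name --argument value ..., lists and objects as JSON in quotes. play_rows: Moves the arm, as the interface text tells. Shifts and turns lie within -1 to 1; 1 stands for 25 cm of shift or 60 degrees of turn. Its arguments: {"type":"object","properties":{"slide":{"type":"array"},"twist":{"type":"array"},"fingers":{"type":"number"},"force":{"type":"number"}},"required":["slide","twist"]}

```bash
mkdir -p pics; cat > h.py <<'E'
import numpy as np,cv2
from plant import robot,cams
from scipy.spatial.transform import Rotation as R
def snap(n,f):
    c=cams.get_calibration(n);p,d=cams.read_camera(n);cv2.imwrite(f'pics/{f}.png',p[:,:,::-1]);np.savez(f'pics/{f}.npz',p=p,d=d,**{k:np.array(v) for k,v in c.items()});return p,d,c
def pt(c,d,u,v,z=None):
    M=np.array(c['world_from_camera']);r=np.array([(u-c['cx'])/c['fx'],(v-c['cy'])/c['fy'],1.])
    if z is None: s=d[int(v),int(u)]
    else: s=(z-M[2,3])/(M[:3,:3]@r)[2]
    return M[:3,:3]@(r*s)+M[:3,3]
def st():
    s=robot.read_state();print({k:np.round(s[k],4).tolist() for k in('t','q','tool_pos','orientation','force','wrist_torque','opening','gripper_force')});return s
E
python3 - <<'E'
from h import *
s=st();print(R.from_rotvec(s['orientation']).as_matrix().round(3))
for n in('top','side'):
    p,d,c=snap(n,n+'0');print(n,c['fx'],c['cx'],c['cy'],np.round(c['world_from_camera'],3).tolist())
E
```

```text
{'t': 0.0, 'q': [1.1016, 0.1311, 1.4893, 0.0, 1.523, -0.0854], 'tool_pos': [0.2244, 0.5558, 0.2176], 'orientation': [-0.5991, -3.0834, 0.0028], 'force': [0.1717, 0.0409, -0.1446], 'wrist_torque': [0.0125, -0.0164, -0.0142], 'opening': 0.0931, 'gripper_force': 0.0}
[[-0.927  0.374 -0.001]
 [ 0.374  0.927 -0.002]
 [ 0.    -0.002 -1.   ]]
top 434.6263907017756 319.1639254942269 242.1780370170565 [[0.014, -0.986, 0.165, 0.355], [-1.0, -0.016, -0.008, -0.015], [0.01, -0.164, -0.986, 1.212], [0.0, 0.0, 0.0, 1.0]]
side 499.3278740911659 318.90540006391865 238.73097308064888 [[-0.991, -0.084, 0.106, 0.372], [-0.135, 0.654, -0.744, 1.132], [-0.007, -0.752, -0.66, 1.152], [0.0, 0.0, 0.0, 1.0]]
```

View pics/top0.png

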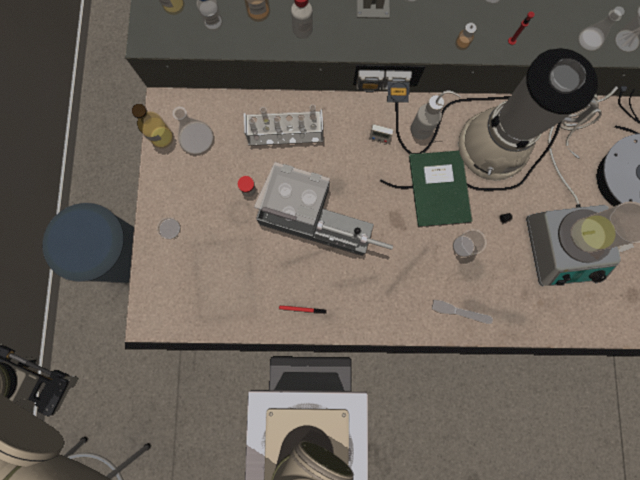

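View pics/side0.png

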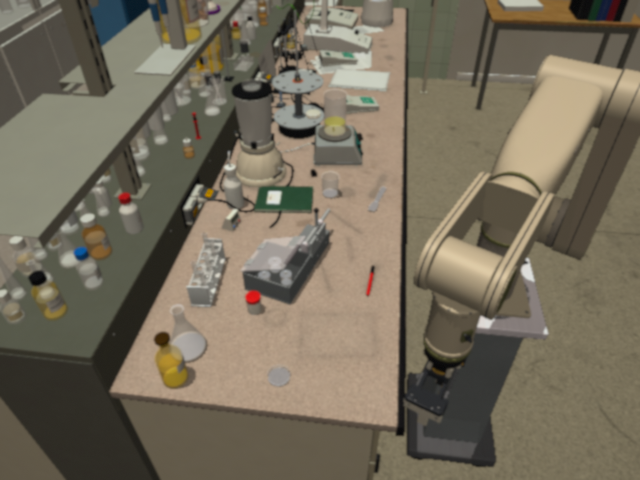

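The top view shows the locker at about (315,210), yawed. The bolt's black ball is near (357,232) and the rod end near (390,247). The red-lid jar is at (247,186). I'll enlarge both views.

```bash
python3 - <<'E'
import cv2,numpy as np
a=cv2.imread('pics/top0.png')[155:265,235:405];b=cv2.imread('pics/side0.png')[200:310,230:400]
a=cv2.resize(a,None,fx=4.6,fy=4.6,interpolation=2);b=cv2.resize(b,None,fx=4.6,fy=4.6,interpolation=2)
cv2.imwrite('pics/c1.png',a);cv2.imwrite('pics/c2.png',b)
E
```

```text
(no output)
```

View pics/c1.png

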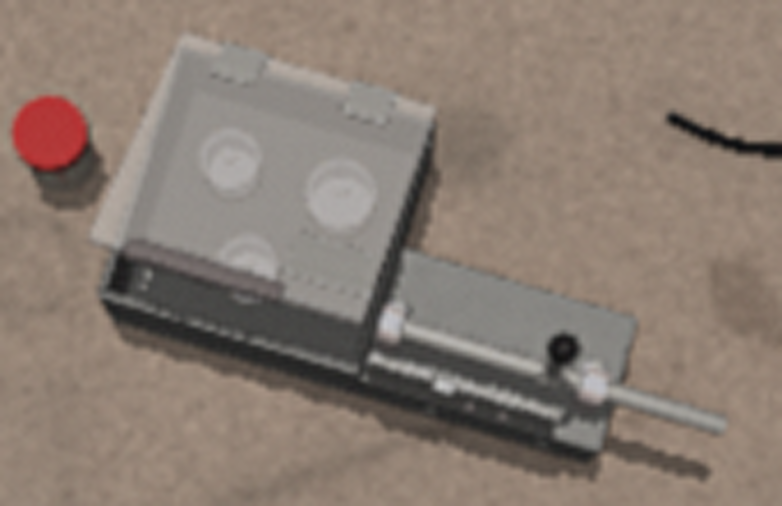

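View pics/c2.png

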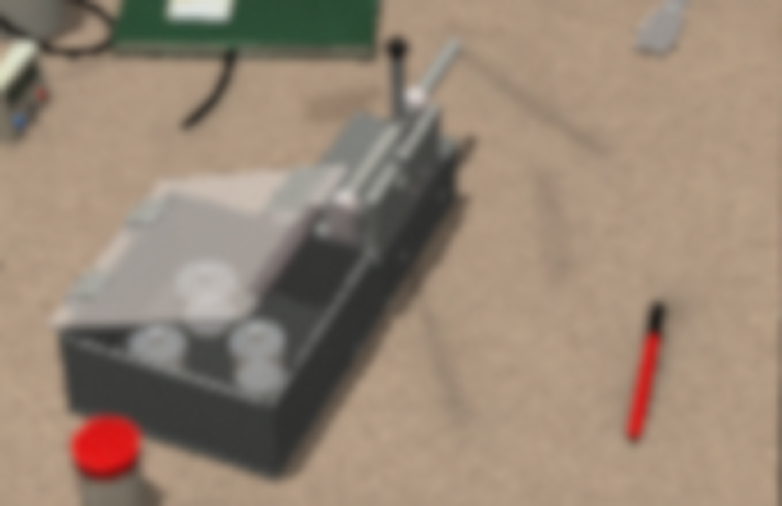

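The top crop shows the box front edge running from (105,295) to (365,375), the plinth's right corners at (637,318) and (600,450), and the ball at (563,348). A bright gap in the plate at about (445,380) could be the notch. The lid is partly open. Next I'll fit the locker pose.

```bash
cat >> h.py <<'E'
def fit(L,W):
    L=np.array(L)[:,:2];W=np.array(W)[:,:2];l=L.mean(0);w=W.mean(0);A=(L-l);B=W-w
    th=np.arctan2((A[:,0]*B[:,1]-A[:,1]*B[:,0]).sum(),(A*B).sum());Q=np.array([[np.cos(th),-np.sin(th)],[np.sin(th),np.cos(th)]])
    return th,Q,w-Q@l,W-(A@Q.T+w)
E
python3 - <<'E'
from h import *
z=np.load('pics/top0.npz');c={k:z[k] for k in('fx','fy','cx','cy','world_from_camera')};d=z['d']
f=lambda u,v,h=None:pt(c,d,235+u/4.6-.5+.1,155+v/4.6-.4,h)
L=[(-80,155),(-80,-5),(5,-153),(-80,-153)]
W=[f(105,295,.075),f(365,375,.075),f(637,318,.06),f(600,450,.06)]
th,Q,t,r=fit(np.array(L)/1000,W);print(np.degrees(th),t.round(4),r.round(4).tolist())
inv=lambda p:(Q.T@(p[:2]-t)).round(4)
b=f(563,348,.164);print('ball',b,inv(b))
b=f(722,425,.094);print('rodend',b,inv(b))
b=f(445,380,.115);print('notch?',b,inv(b))
b=f(50,133,.062);print('jar',b,inv(b))
# lid grip ends with depth
for u,v in((130,255),(275,290),(205,272),(220,270)):
    b=f(u,v);print('grip',b.round(4),inv(b))
s=z['d']
sz=np.load('pics/side0.npz');c2={k:sz[k] for k in c}
g=lambda u,v,h:pt(c2,sz['d'],230+u/4.6-.4,200+v/4.6-.4,h)
b=g(397,47,.164);print('ball side',b,inv(b))
for u,v in((385,185),(372,190)):b=g(u,v,.115);print('notch side',inv(b))
b=g(345,165,.1);print('lid right front corner',inv(b))
E
```

```text
-16.263428159631086 [ 0.6394 -0.0256] [[-0.0003, -0.004], [-0.0003, -0.0022], [-0.001, 0.004], [0.0017, 0.0023]]
ball [ 0.56112943 -0.11624641  0.164     ] [-0.0497 -0.1089]
rodend [ 0.53188665 -0.21322274  0.094     ] [-0.0507 -0.2102]
notch? [ 0.55151473 -0.055106    0.115     ] [-0.0761 -0.0529]
jar [0.70665353 0.17974177 0.062     ] [0.0071 0.216 ]
grip [0.6115 0.1184 0.1506] [-0.0671  0.1304]
grip [0.5939 0.0392 0.148 ] [-0.0618  0.0495]
grip [0.6019 0.077  0.1541] [-0.0647  0.088 ]
grip [0.604  0.0692 0.1505] [-0.0605  0.0811]
ball side [ 0.55916233 -0.12014989  0.164     ] [-0.0505 -0.1132]
notch side [-0.0795 -0.0276]
notch side [-0.0736 -0.0193]
lid right front corner [-0.0379 -0.051 ]
```

>>> play_rows --slide '[[0,0,0],[-0.157,-0.109,0],[-0.157,-0.109,0],[-0.157,-0.109,0],[-0.157,-0.109,0],[-0.157,-0.109,0],[-0.157,-0.109,0],[-0.157,-0.109,0]]' --twist '[[0,0,-0.095],[0,0,0],[0,0,0],[0,0,0],[0,0,0],[0,0,0],[0,0,0],[0,0,0]]' --fingers 1 --force 20

```text
t: 0.9
tool_pos: [0.4355, 0.2944, 0.2183]
orientation: [-0.445, -3.11, 0.0]
force: [1.0, 1.5, -0.2]
opening: 0.0337
gripper_force: 0.0
```

>>> play_rows --slide '[[-0.157,-0.109,0],[-0.157,-0.109,0],[-0.157,-0.109,0],[-0.157,-0.109,0],[-0.157,-0.109,0],[-0.157,-0.109,0],[0,0,0],[0,0,0]]' --twist '[[0,0,0],[0,0,0],[0,0,0],[0,0,0],[0,0,0],[0,0,0],[0,0,0],[0,0,0]]'

```text
t: 1.7
tool_pos: [0.6149, 0.0722, 0.2176]
orientation: [-0.448, -3.107, 0.0]
force: [-0.6, 0.3, -0.1]
opening: 0.0005
gripper_force: 0.0
```

```bash
cat >> h.py <<'E'
TH=np.radians(-16.26);Q0=np.array([[np.cos(TH),-np.sin(TH)],[np.sin(TH),np.cos(TH)]]);T0=np.array([.6394,-.0256])
loc=lambda p:np.r_[Q0.T@(np.asarray(p)[:2]-T0),p[2]]
wor=lambda p:np.r_[Q0@np.asarray(p)[:2]+T0,p[2]]
def proj(c,P):
    M=np.linalg.inv(np.array(c['world_from_camera']));q=M[:3,:3]@P+M[:3,3];a=np.arctan2(np.hypot(q[0],q[1]),q[2]);n=np.hypot(q[0],q[1])+1e-9
    return c['cx']+c['fx']*a*q[0]/n,c['cy']+c['fy']*a*q[1]/n
def ray(c,u,v,z):
    M=np.array(c['world_from_camera']);x=(u-c['cx'])/c['fx'];y=(v-c['cy'])/c['fy'];a=np.hypot(x,y);r=M[:3,:3]@np.array([np.sin(a)*x/a,np.sin(a)*y/a,np.cos(a)])
    return M[:3,3]+r*(z-M[2,3])/r[2]
E
python3 - <<'E'
from h import *
s=st();print(loc(s['tool_pos']).round(4),R.from_rotvec(s['orientation']).as_matrix().round(3).tolist(),Q0.round(3).tolist())
p,d,c=snap('wrist','w1');print(c['fx'],np.round(c['world_from_camera'],3).tolist())
print('ball',proj(c,wor((-.05,-.11,.164))),'mid',proj(c,wor((-.075,-.062,.115))))
E
```

```text
{'t': 1.7, 'q': [0.0339, 0.1843, 1.4306, 0.0003, 1.5286, -1.2503], 'tool_pos': [0.6149, 0.0722, 0.2176], 'orientation': [-0.4484, -3.1074, 0.0], 'force': [-0.5834, 0.3052, -0.088], 'wrist_torque': [0.0096, -0.0403, -0.0378], 'opening': 0.0005, 'gripper_force': 0.0}
[-0.0509  0.0871  0.2176] [[-0.959, 0.283, -0.002], [0.283, 0.959, 0.0], [0.002, -0.0, -1.0]] [[0.96, 0.28], [-0.28, 0.96]]
371.64829954431775 [[0.282, 0.921, 0.27, 0.539], [0.959, -0.27, -0.08, 0.094], [-0.001, 0.281, -0.96, 0.385], [0.0, 0.0, 0.0, 1.0]]
ball (np.float64(54.51687698147629), np.float64(260.1255748148444)) mid (np.float64(129.40413076028466), np.float64(212.08355457589792))
```

View pics/w1.png

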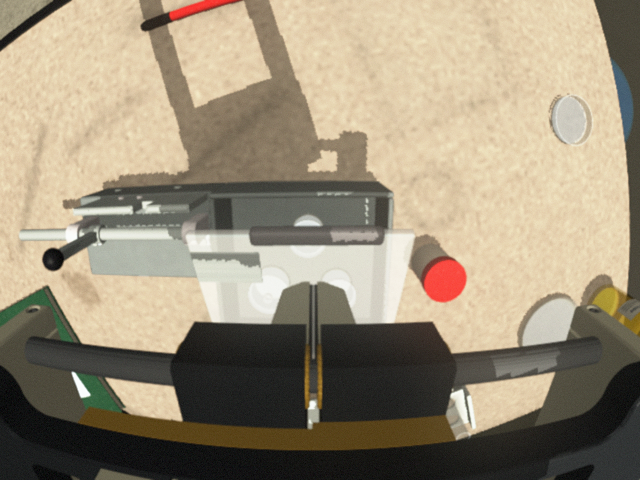

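The wrist view confirms the pose: the ball is at (53,259), predicted (54,260). The lid grip is near (315,236) and the bolt plate spans x 80–210 at y≈207. I'll push the lid down now.

>>> play_rows --slide '[[0,0,0.073],[0,0,0.073],[0,0,0.073],[0,0,0.073],[0,0,0.073],[0,0,0.073],[0,0,0.073],[0,0,0]]' --twist '[[0,0,0],[0,0,0],[0,0,0],[0,0,0],[0,0,0],[0,0,0],[0,0,0],[0,0,0]]'

```text
t: 2.55
tool_pos: [0.6122, 0.0749, 0.0881]
orientation: [-0.441, -3.106, 0.001]
force: [-0.9, 0.5, -0.2]
opening: 0.0003
gripper_force: 0.0
```

>>> play_rows --slide '[[0,0,0.01],[0,0,0.01],[0,0,0.006],[0,0,0.004],[0,0,0],[0,0,0],[0,0,0],[0,0,0]]' --twist '[[0,0,0],[0,0,0],[0,0,0],[0,0,0],[0,0,0],[0,0,0],[0,0,0],[0,0,0]]'

```text
t: 3.35
tool_pos: [0.6153, 0.0731, 0.0836]
orientation: [0.445, 3.109, -0.0]
force: [0.7, 0.3, 2.1]
opening: 0.0006
gripper_force: 0.6
```

>>> play_rows --slide '[[0,0,0.006],[0,0,0.006],[0,0,0.004],[0,0,0],[0,0,0],[0,0,0],[0,0,0],[0,0,0]]' --twist '[[0,0,0],[0,0,0],[0,0,0],[0,0,0],[0,0,0],[0,0,0],[0,0,0],[0,0,0]]'

```text
t: 4.15
tool_pos: [0.6154, 0.0732, 0.0829]
orientation: [0.445, 3.109, -0.0]
force: [-12.7, -0.8, 24.9]
opening: 0.0004
gripper_force: 12.6
```

>>> play_rows --slide '[[0,0,-0.18],[0,0,-0.18],[0,0,-0.18],[0,-0.195,0],[0,-0.195,0],[0,-0.195,0],[0,-0.195,0],[0,0,0]]' --twist '[[0,0,0],[0,0,0],[0,0,0],[0,0,0],[0,0,0],[0,0,0],[0,0,0],[0,0,0]]' --fingers -1

```text
t: 4.95
tool_pos: [0.5585, -0.1194, 0.2141]
orientation: [-0.454, -3.108, 0.003]
force: [0.8, -0.5, -0.4]
opening: 0.0601
gripper_force: 0.0
```

```bash
python3 - <<'E'
from h import *
s=st();print(loc(s['tool_pos']).round(4),R.from_rotvec(s['orientation']).as_matrix().round(3).tolist())
p,d,c=snap('wrist','w2')
for n,P in(('ball',(-.05,-.11,.164)),('mid',(-.075,-.062,.115)),('e1',(-.075,-.018,.115)),('e2',(-.075,-.13,.115))):print(n,np.round(proj(c,wor(P)),1))
u,v=proj(c,wor((-.075,-.062,.115)));u,v=int(u),int(v)
cv2.imwrite('pics/w2c.png',cv2.resize(p[v-50:v+75,u-80:u+80,::-1],None,fx=4.8,fy=4.8,interpolation=2));print(u-80,v-50)
E
```

```text
{'t': 4.95, 'q': [-0.2989, 0.0554, 1.5761, -0.0023, 1.5107, -1.5796], 'tool_pos': [0.5585, -0.1194, 0.2141], 'orientation': [-0.4538, -3.1077, 0.0034], 'force': [0.8203, -0.4639, -0.4123], 'wrist_torque': [0.0311, 0.031, -0.0261], 'opening': 0.0601, 'gripper_force': 0.0}
[-0.0514 -0.1127  0.2141] [[-0.958, 0.286, -0.001], [0.286, 0.958, -0.002], [0.001, -0.002, -1.0]]
ball [318.7 266.2]
mid [382.7 210.7]
e1 [438.7 211.2]
e2 [290.6 210.9]
302 160
```

View pics/w2c.png

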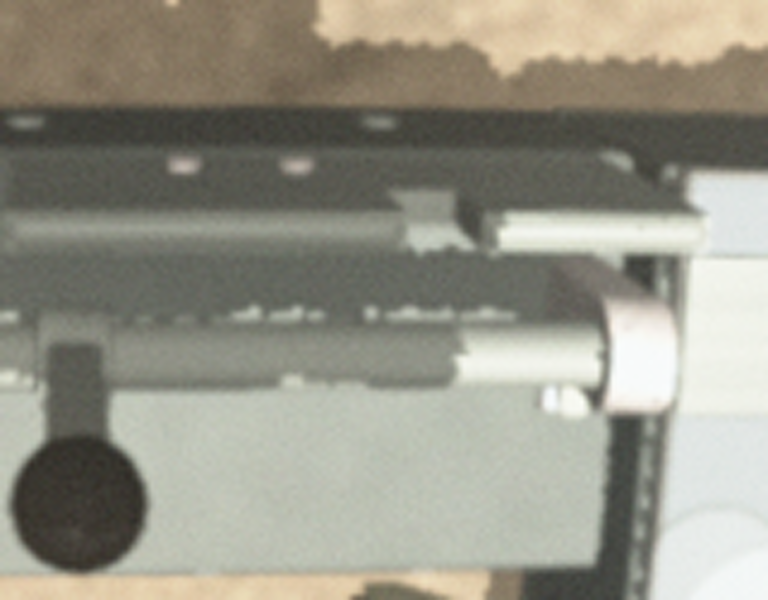

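The notch is clearly visible, from u≈403 to 490 in the crop at the plate's top edge (v≈230). The ball is at (79,503).

```bash
python3 - <<'E'
from h import *
z=np.load('pics/w2.npz');c={k:z[k] for k in('fx','fy','cx','cy','world_from_camera')}
f=lambda u,v,h:loc(ray(c,302+u/4.8-.4,160+v/4.8-.4,h)).round(4)
print('ball',f(79,503,.164));
for u in(403,490,446):print(f(u,230,.115))
print('end',f(705,230,.115),'bushing',f(640,365,.105),'box/plinth edge',f(675,200,.075))
E
```

```text
ball [-0.0512 -0.1104  0.164 ]
[-0.0774 -0.0599  0.115 ]
[-0.0775 -0.046   0.115 ]
[-0.0775 -0.0531  0.115 ]
end [-0.078  -0.0102  0.115 ] bushing [-0.0529 -0.0161  0.105 ] box/plinth edge [-0.0755 -0.0012  0.075 ]
```

Relative to the ball, the notch is 57 mm along +y, which matches the top view. I'll pinch the ball now.

>>> play_rows --slide '[[0,0.009,0.055],[0,0,0.055],[0,0,0.055],[0,0,0.055],[0,0,0.055],[0,0,0],[0,0,0],[0,0,0]]' --twist '[[0,0,0],[0,0,0],[0,0,0],[0,0,0],[0,0,0],[0,0,0],[0,0,0],[0,0,0]]' --fingers -0.4

```text
t: 5.8
tool_pos: [0.5616, -0.1119, 0.1465]
orientation: [0.445, 3.109, -0.0]
force: [0.3, -0.4, -0.2]
opening: 0.0652
gripper_force: 0.0
```

>>> play_rows --slide '[[0,0,0],[0,0,0],[0,0,0],[0,0,0],[0,0,0],[0,0,0],[0,0,0],[0,0,0]]' --twist '[[0,0,0],[0,0,0],[0,0,0],[0,0,0],[0,0,0],[0,0,0],[0,0,0],[0,0,0]]' --fingers 1 --force 15

```text
t: 6.6
tool_pos: [0.5609, -0.1121, 0.1457]
orientation: [-0.445, -3.11, 0.001]
force: [-2.0, -2.1, 0.7]
opening: 0.0167
gripper_force: 15.0
```

```bash
python3 - <<'E'
from h import *
s=st();print(loc(s['tool_pos']).round(4),R.from_rotvec(s['orientation']).as_matrix().round(3).tolist())
E
```

```text
{'t': 6.6, 'q': [-0.2866, 0.1005, 1.655, -0.0005, 1.3861, -1.5728], 'tool_pos': [0.5609, -0.1121, 0.1457], 'orientation': [-0.4454, -3.1098, 0.0007], 'force': [-2.0087, -2.1168, 0.7088], 'wrist_torque': [-0.4343, 0.1574, -0.0093], 'opening': 0.0167, 'gripper_force': 15.0}
[-0.0511 -0.105   0.1457] [[-0.96, 0.281, -0.0], [0.281, 0.96, -0.0], [-0.0, -0.0, -1.0]]
```

>>> play_rows --slide '[[0,0.032,0],[0,0.032,0],[0,0.032,0],[0,0.032,0],[0,0.032,0],[0,0.032,0],[0,0,0],[0,0,0]]' --twist '[[0,0,0],[0,0,0],[0,0,0],[0,0,0],[0,0,0],[0,0,0],[0,0,0],[0,0,0]]' --force 20

```text
t: 7.4
tool_pos: [0.5747, -0.0646, 0.1457]
orientation: [0.443, 3.11, 0.002]
force: [0.4, 2.8, 1.3]
opening: 0.0164
gripper_force: 20.0
```

```bash
python3 - <<'E'
from h import *
s=st();print(loc(s['tool_pos']).round(4))
p,d,c=snap('wrist','w3')
print('mid',proj(c,wor((-.075,-.062,.115))))
u,v=[int(x) for x in proj(c,wor((-.06,-.055,.115)))];print(u-80,v-62)
cv2.imwrite('pics/w3c.png',cv2.resize(p[v-62:v+63,u-80:u+80,::-1],None,fx=4.8,fy=4.8,interpolation=2))
E
```

```text
{'t': 7.4, 'q': [-0.2014, 0.1171, 1.6373, 0.0014, 1.3871, -1.4892], 'tool_pos': [0.5747, -0.0646, 0.1457], 'orientation': [0.4435, 3.1099, 0.0021], 'force': [0.3841, 2.8412, 1.2919], 'wrist_torque': [0.3888, -0.0861, 0.0002], 'opening': 0.0164, 'gripper_force': 20.0001}
[-0.0512 -0.0555  0.1457]
mid (np.float64(302.5291230526819), np.float64(235.5983855380263))
235 199
```

View pics/w3c.png

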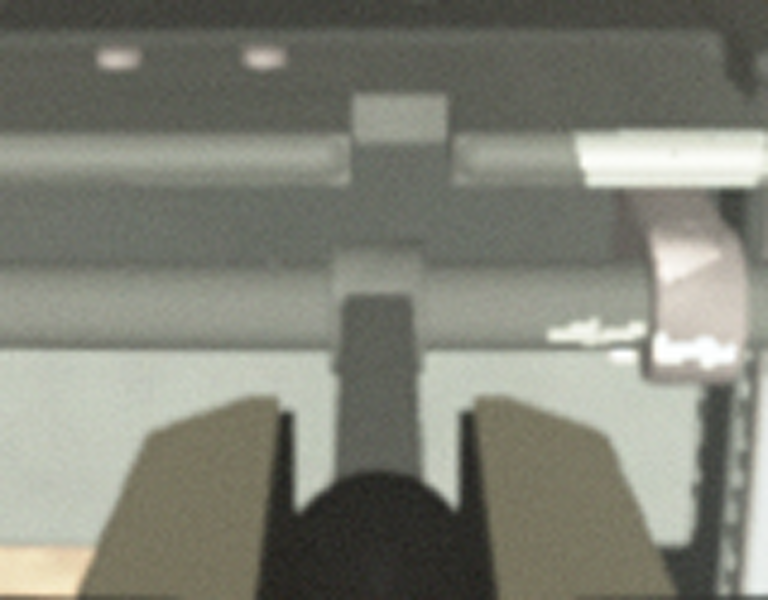

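The view shows the notch centred at u≈400 and the handle at ≈377, at about 7.8 px/mm, so the handle is about 3 mm short. I'll correct that and swing to about 0.6 rad, short of the plate.

>>> play_rows --slide '[[0,0.011,0],[0.028,0,0.0014],[0.0277,0,0.0042],[0.0271,0,0.0069],[0.0263,0,0.0096],[0.0252,0,0.0122],[0.0238,0,0.0146],[0,0,0]]' --twist '[[0,0,0],[0,0,0],[0,0,0],[0,0,0],[0,0,0],[0,0,0],[0,0,0],[0,0,0]]'

```text
t: 8.25
tool_pos: [0.5357, -0.0516, 0.1326]
orientation: [-0.445, -3.108, -0.0]
force: [-3.9, -1.8, 2.7]
opening: 0.0166
gripper_force: 20.0
```

```bash
python3 - <<'E'
from h import *
s=st();print(loc(s['tool_pos']).round(4))
p,d,c=snap('wrist','w4')
u,v=[int(x) for x in proj(c,wor((-.075,-.055,.115)))];print(u-80,v-62)
cv2.imwrite('pics/w4c.png',cv2.resize(p[v-62:v+63,u-80:u+80,::-1],None,fx=4.8,fy=4.8,interpolation=2))
E
```

```text
{'t': 8.25, 'q': [-0.1913, 0.0235, 1.7599, -0.0, 1.3604, -1.478], 'tool_pos': [0.5357, -0.0516, 0.1326], 'orientation': [-0.4445, -3.1077, -0.0001], 'force': [-3.9474, -1.8106, 2.7036], 'wrist_torque': [-0.2653, 0.5352, -0.0251], 'opening': 0.0166, 'gripper_force': 20.0005}
[-0.0922 -0.054   0.1326]
232 250
```

View pics/w4c.png

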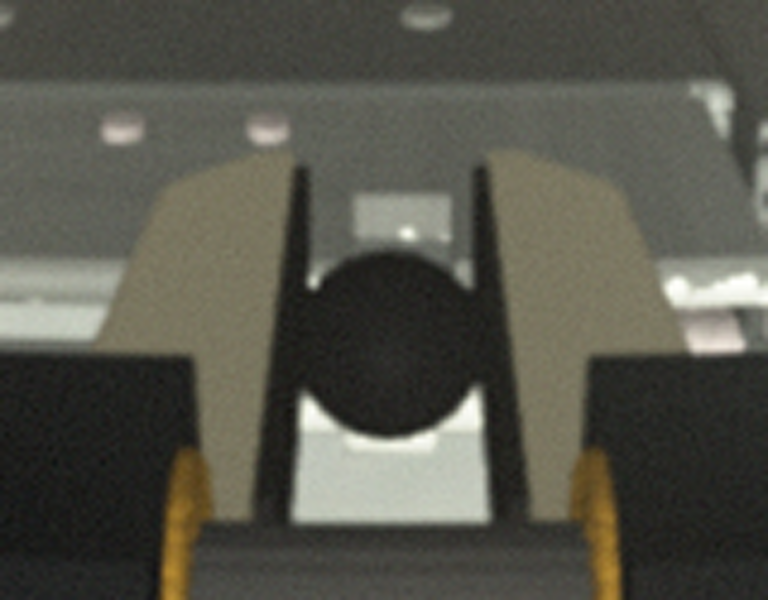

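The ball is centred at (390,345) and the notch at u≈402. I'll compute what's left.

```bash
python3 - <<'E'
from h import *
z=np.load('pics/w4.npz');c={k:z[k] for k in('fx','fy','cx','cy','world_from_camera')};print(c['cx'])
f=lambda u,v,h:loc(ray(c,232+u/4.8-.4,250+v/4.8-.4,h)).round(4)
print('ball',f(390,345,.152),'notch',f(402,262,.115),f(402,215,.1))
E
```

```text
312.98821718201924
ball [-0.0899 -0.0547  0.152 ] notch [-0.0804 -0.0534  0.115 ] [-0.0795 -0.0533  0.1   ]
```

>>> play_rows --slide '[[0,0.005,0],[0,0,0],[0.0114,0,0.008],[0.0109,0,0.0089],[0.0104,0,0.0092],[0.01,0,0.0099],[0,0,0],[0,0,0]]' --twist '[[0,0,0],[0,0,0],[0,0,0],[0,0,0],[0,0,0],[0,0,0],[0,0,0],[0,0,0]]'

```text
t: 9.1
tool_pos: [0.5272, -0.0476, 0.124]
orientation: [-0.445, -3.109, -0.0]
force: [-2.8, -0.3, 1.5]
opening: 0.0168
gripper_force: 20.0
```

```bash
python3 - <<'E'
from h import *
s=st();print(loc(s['tool_pos']).round(4))
E
```

```text
{'t': 9.1, 'q': [-0.1871, 0.0059, 1.7941, 0.0002, 1.3423, -1.4737], 'tool_pos': [0.5272, -0.0476, 0.124], 'orientation': [-0.4448, -3.1093, -0.0003], 'force': [-2.754, -0.3115, 1.5016], 'wrist_torque': [-0.1252, 0.2705, 0.0122], 'opening': 0.0168, 'gripper_force': 20.0001}
[-0.1015 -0.0526  0.124 ]
```

Force is low past 0.7 rad, so I'll carry on gently.

>>> play_rows --slide '[[0.0094,0,0.0103],[0.009,0,0.0107],[0.0083,0,0.0112],[0.0079,0,0.0116],[0,0,0],[0,0,0],[0,0,0],[0,0,0]]' --twist '[[0,0,0],[0,0,0],[0,0,0],[0,0,0],[0,0,0],[0,0,0],[0,0,0],[0,0,0]]'

```text
t: 9.9
tool_pos: [0.519, -0.0453, 0.1134]
orientation: [-0.445, -3.11, -0.0]
force: [-0.7, 0.1, 1.3]
opening: 0.0163
gripper_force: 20.0
```

>>> play_rows --slide '[[0.0073,0,0.012],[0.0067,0,0.0123],[0.006,0,0.0126],[0.0054,0,0.0129],[0.0047,0,0.0132],[0.0041,0,0.0134],[0.002,0,0.006],[0,0,0]]' --twist '[[0,0,0],[0,0,0],[0,0,0],[0,0,0],[0,0,0],[0,0,0],[0,0,0],[0,0,0]]'

```text
t: 10.7
tool_pos: [0.5101, -0.0428, 0.0924]
orientation: [-0.445, -3.109, -0.0]
force: [-2.0, -0.0, 0.9]
opening: 0.0168
gripper_force: 20.0
```

```bash
python3 - <<'E'
from h import *
s=st();print(loc(s['tool_pos']).round(4))
E
```

```text
{'t': 10.7, 'q': [-0.1838, -0.0084, 1.8693, 0.0, 1.2813, -1.4704], 'tool_pos': [0.5101, -0.0428, 0.0924], 'orientation': [-0.445, -3.1092, -0.0001], 'force': [-1.9565, -0.0427, 0.8505], 'wrist_torque': [0.0335, 0.2619, -0.0002], 'opening': 0.0168, 'gripper_force': 20.0}
[-0.1193 -0.0527  0.0924]
```

>>> play_rows --slide '[[0,0,0.006],[0,0,0.006],[0,0,0.004],[0,0,0],[0,0,0],[0,0,0],[0,0,0],[0,0,0]]' --twist '[[0,0,0],[0,0,0],[0,0,0],[0,0,0],[0,0,0],[0,0,0],[0,0,0],[0,0,0]]'

```text
t: 11.5
tool_pos: [0.5096, -0.0426, 0.0884]
orientation: [-0.445, -3.108, -0.0]
force: [-5.1, 1.1, 2.2]
opening: 0.0162
gripper_force: 20.0
```

I'll release, lift and check.

>>> play_rows --slide '[[0,0,0],[0,0,0],[0,0,0],[0,0,0],[0,0,0],[0,0,-0.1],[0,0,-0.15],[0,0,-0.1]]' --twist '[[0,0,0],[0,0,0],[0,0,0],[0,0,0],[0,0,0],[0,0,0],[0,0,0],[0,0,0]]' --fingers -0.4

```text
t: 12.3
tool_pos: [0.5109, -0.0429, 0.1786]
orientation: [0.445, 3.108, -0.0]
force: [1.2, -0.3, 0.0]
opening: 0.0647
gripper_force: 0.0
```

```bash
python3 - <<'E'
from h import *
s=st();print(loc(s['tool_pos']).round(4))
p,d,c=snap('wrist','w5')
P=[(-.05-.07*np.sin(a),-.053,.094+.07*np.cos(a)) for a in(1.1,1.2,1.3)]
for q in P:print(np.round(proj(c,wor(q)),1))
u,v=[int(x) for x in proj(c,wor(P[2]))];print(u-80,v-62)
cv2.imwrite('pics/w5c.png',cv2.resize(p[v-62:v+63,u-80:u+80,::-1],None,fx=4.8,fy=4.8,interpolation=2))
E
```

```text
{'t': 12.3, 'q': [-0.1839, -0.0867, 1.7818, 0.0, 1.4448, -1.4704], 'tool_pos': [0.5109, -0.0429, 0.1786], 'orientation': [0.4448, 3.1082, -0.0001], 'force': [1.2112, -0.3037, 0.0391], 'wrist_torque': [-0.0089, -0.0052, -0.0086], 'opening': 0.0647, 'gripper_force': 0.0}
[-0.1185 -0.0526  0.1786]
[313.5 271.3]
[313.5 263.6]
[313.4 257.1]
233 195
```

View pics/w5c.png

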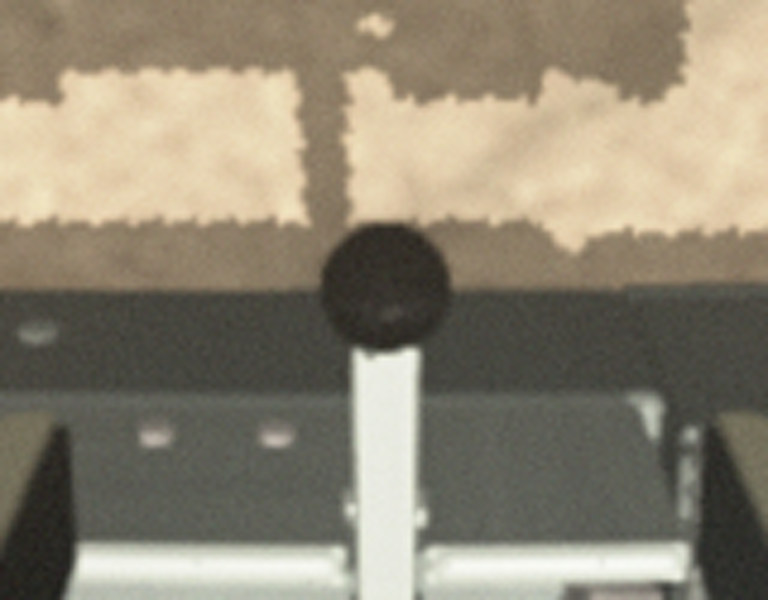

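The ball is at (386,287), which fits 1.3 rad, and the handle lies in the notch. I'll confirm with a gentle press from above using shut fingers.

>>> play_rows --slide '[[0,0,0],[0,0,0],[0,0,0],[0,0,0],[0,0,0],[0,0,0.07],[0,0,0.07],[0,0,0.05]]' --twist '[[0,0,0],[0,0,0],[0,0,0],[0,0,0],[0,0,0],[0,0,0],[0,0,0],[0,0,0]]' --fingers 1

```text
t: 13.15
tool_pos: [0.5097, -0.0427, 0.1273]
orientation: [-0.445, -3.108, -0.0]
force: [0.4, -0.5, -0.5]
opening: 0.0056
gripper_force: 0.0
```

>>> play_rows --slide '[[0,0,0.012],[0,0,0.012],[0,0,0.006],[0,0,0.006],[0,0,0],[0,0,0],[0,0,0],[0,0,0]]' --twist '[[0,0,0],[0,0,0],[0,0,0],[0,0,0],[0,0,0],[0,0,0],[0,0,0],[0,0,0]]'

```text
t: 13.95
tool_pos: [0.5108, -0.0429, 0.1212]
orientation: [0.445, 3.109, -0.0]
force: [-3.8, 0.6, 6.2]
opening: 0.0006
gripper_force: 3.0
```

It's firm at z = 0.121, the height expected at the stop. I'll retreat and look at the lid.

>>> play_rows --slide '[[0,0,-0.1],[0,0,-0.18],[0,0,-0.18],[0,0,-0.1],[0,0,0],[0,0,0],[0,0,0],[0,0,0]]' --twist '[[0,0,0],[0,0,0],[0,0,0],[0,0,0],[0,0,0],[0,0,0],[0,0,0],[0,0,0]]'

```text
t: 14.75
tool_pos: [0.5095, -0.0427, 0.2581]
orientation: [-0.445, -3.107, -0.0]
force: [-0.4, -0.2, -0.4]
opening: 0.0003
gripper_force: 0.0
```

```bash
python3 - <<'E'
from h import *
p,d,c=snap('wrist','w6');st();cv2.imwrite('pics/w6c.png',p[100:400,100:640,::-1])
E
```

```text
{'t': 14.8, 'q': [-0.1839, -0.1217, 1.6694, -0.0, 1.5966, -1.4703], 'tool_pos': [0.5096, -0.0427, 0.2582], 'orientation': [-0.4448, -3.1072, -0.0002], 'force': [0.2394, -0.2592, -0.55], 'wrist_torque': [-0.0596, -0.009, -0.0076], 'opening': 0.0005, 'gripper_force': 0.0}
```

View pics/w6c.png

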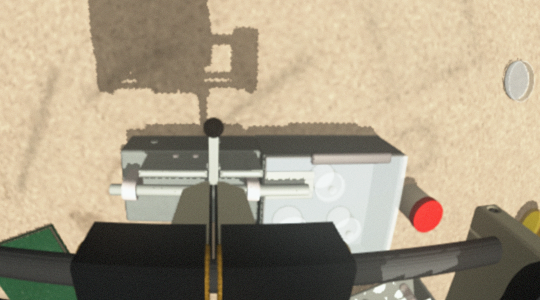

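The lid is shut, the bolt crosses it (end at about (312,190)), and the handle is down in the notch at (213,128). Nothing around the locker appears to have moved.

```bash
python3 -c "
from plant import robot
print(robot.close_job())"
```

```text
the job is handed in; nothing more can be done
None
```

The job is handed in at about 15 s of the 64 s: the lid is shut, the bolt lies across it, and the handle is down at its stop in the notch; no verdict was returned.

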